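# Discard the snapped key and hold the showroom chest's lock open

## Task

Three brass keys hang in the wooden rack: lift out the one whose bit has snapped off and leave it in the wooden bowl. Then take either whole key, push it fully home in the keyhole on top of the locked chest, working it past the sticky pins with small wiggles if it sticks, turn it a quarter turn clockwise against the spring, and finish while still gripping it and holding it turned. Leave the other whole key and everything else on the table where it is.

Things in the scene. Friction and masses are not known exactly. Their poses are not given: they have to be found in the camera images.
- key_a: whole brass key hanging in the rack, bow (head) up. Origin: centre of the bow's flat underside (shoulder), z up. Bow: upright disc 12 mm thick in x, 28 wide in y, 31 tall: pinch it across x. Below: round stem 4 mm thick, 22 long, then a flat bit 4 (x) by 14 (y) mm, 14 tall, with a rounded nose 12 wide; blade 36 mm in all. A half turn about z gives the same key. 50 g. Either whole key fits
- key_b: second whole brass key, identical to key_a in shape, origin and axes, in another slot of the rack
- key_a_tip (a point): the middle of the lower end of that key's blade, 36 mm under its origin; same axes as the key
- key_b_tip (a point): the middle of the lower end of that key's blade, 36 mm under its origin; same axes as the key
- key_stub: the spoilt key: same bow, origin and axes as the whole keys, but below the shoulder only 13 mm of bare 4 mm stem is left, no bit. 50 g
- rack: fixed wooden key rack: level board (x -17 to +8 mm, 190 mm in y, 8 thick), top 75 mm above the table, a leg at each end (feet 70 mm long in x), open below. Origin on the table under its middle. Notches 20 mm wide, open to +x, at y = -60, 0, +60 mm; in each hangs a key at x = 0, shoulder on the board, axes parallel to the rack's; which key is where varies
- bowl: loose dark wooden bowl, 150 mm across the rim, inner floor about 60 mm across, 45 mm tall, wall 5 mm, 400 g. Origin at the centre of its underside
- chest: fixed dark wooden chest 160 mm (x) by 180 (y), 90 tall, brass plate 50 x 50 mm level with its top, keyhole in the middle. Origin under its centre. Two sprung sticky pins stick out 3 mm into the keyway from its two narrow ends, 7 and 12 mm down; the bit shoves them aside against 10 to 25 N of straight push, less if wiggled a few degrees about the vertical
- keyhole (a point): centre of the keyhole's mouth, 90 mm above the table; chest's axes, z up. Keyway straight down: a fixed slot 5.5 mm (x) by 16 mm (y, the long way), 18 mm deep; no key can turn before its bit is below it, in the plug. A key fully home has its shoulder on the brass plate, tip 36 mm deep (floor at 40), axes parallel to the chest's
- plug (a joint): the lock's plug under the keyway, turned by the seated key about the vertical through the keyhole: 0 = at rest, slot in line with the keyway; grows clockwise seen from above to a stop at 1.57 rad. A spring (0.024 N m at 0, 0.087 at the stop) turns it back when let go. The bit has about 0.1 rad of play, so the plug lags behind the key
- cup_a: bystander: stoneware mug, 72 mm across, 65 mm tall, handle on its +y side. Origin at the centre of its underside
- cup_b: bystander: second mug, the same. Origin at the centre of its underside
- saucers: bystander: stack of two saucers in one piece, 140 mm across, 28 mm tall. Origin at the centre of its underside
- jar: bystander: lidded jar 64 mm across, 85 mm tall. Origin at the centre of its underside
- candlestick: bystander: steel candlestick, foot 70 mm across, 100 mm tall. Origin at the centre of its underside

How it is judged:
By the outcome, as a careful person would: the job done as asked, in the order asked, and still so for the second after the job is handed in, while the arm keeps its last pose, push and grip.
It also fails if it takes over 58 s, if anything falls off the work surface, if the arm or the gripper's body presses on something with over 40 N, if the wrist force passes 120 N, or if a joint passes its speed limit or range.

## Robot

A 7-joint arm with a two-finger parallel gripper is mounted at the origin on the work surface. World frame = base frame: x ahead of the robot, y to its left, z up, the work surface at z = 0. Lengths are in m, angles in rad, forces in N, time in s.
With the tool pointing down it reaches from about 0.425 to 0.875 m from the base axis. Payload 4.7 kg.
Tool frame: the origin (TCP) lies at the very end of the fingers, on their centre line; the grasp point (between the pads) lies 19 mm behind it (ctrl.grasp_offset is the distance from the TCP to the grasp point, in m); z points along the fingers, y is the direction in which the jaws open and shut (so a half turn about z gives the same grasp; the last joint's range is limited). The gripper opens to 87 mm and grips with 3 to 60 N. Pads are 19 mm wide; open, the fingers measure 117 mm over their backs; the gripper's body (75 mm by 190 mm) begins 51 mm behind the grasp point.
Start: joints at [-1.185, 0.321, -0.07, 1.45, 0.023, 1.371, -0.057], TCP at [0.236, 0.606, 0.183] pointing down, gripper open.
Joint ranges: [-2.86, 2.86], [-0.3, 2.09], [-1.38, 1.24], [0.06, 2.45], [-1.56, 4.7], [0.09, 2.05], [-2.69, 2.69]. Speed limits (rad/s): [2.57, 2.57, 3.14, 3.14, 3.14, 3.14, 3.14].

## Interface

Orientations are given as a rotation vector (axis times angle).
In Python, from bench import ctrl gives the robot as it stands.
- The arm moves only by the shell command python3 -m creep 'ROWS' [FORCE]. ROWS is JSON, a list that holds one entry, the list of rows, each a list of 7 numbers: the opening, from 0 (shut) to 1 (fully open), then the shift along the tool's x, y, z in mm, then the turn, a rotation vector about the tool's x, y, z in rad. In form: [[[grip, dx, dy, dz, rx, ry, rz], ...]]. A call has 1 to 5 rows; each row is the pose to reach, as a shift and turn from the pose commanded when the call began, along the tool's axes at that moment; what a row does not reach only later rows make up. A row lasts 1/10 s, in which the tool goes at most 50 mm and 8.59 degrees, less where a joint would pass 70% of its speed; a pose out of reach is approached as far as the arm can. A call with a gripper value outside its range is refused whole. The fingers move at their own pace and stop on an object; FORCE is the grip in N (left out, the last holds). Time passes only in rows, so rows that repeat a pose let the fingers close. It gives the time, the measured TCP pose, the force and the opening at its end, in the units of the state.
- ctrl.get_state(): the state, without advancing time (a new reading comes with each control period).
- ctrl.get_image(name): name is "side" or "top" or "wrist"; returns the picture (480x640x3 uint8, red, green, blue); there is no depth.
- ctrl.camera_params(name): a dict with "K" (3x3 intrinsics, pixels), "pose" (4x4, takes a point from camera to world coordinates). Camera axes: x right, y down, z forward; pixel columns grow to the right and rows downward; lengths in m; the calibration is good to about 2 mm. A picture is of the moment at which its call begins: read the wrist's pose just before it. camera_params takes no time and is no camera call; for the wrist camera it gives the pose at the moment of the call.
- ctrl.close_job(): hands the job in, once; it reports no verdict.
The state is a dict: "time": time; "joint_positions": joint angles; "qd": joint speeds; "joint_torque": joint torques, N m; "position": TCP position; "tool_rot": TCP orientation; "ft_force": force on the tool from outside, world axes, zero at the start; "torque": the same for the moment, N m; "grip_width": opening from 0.0 (shut) to 1.0 (fully open).
Only numpy, scipy, OpenCV 4.12 (cv2) and the standard library are available. Lean on these libraries where they do the work, as an engineer would, in place of code of your own. Each camera call takes 0.05 s, during which the arm holds its last target. There are 200 camera calls.

## Working session

There is one attempt and no reset: what is moved stays moved. The work goes in short steps, Python scripts to look and compute and a shell command to move; the robot and the scene stay as the last step left them, time stands still between calls to the robot, and variables do not carry over. Pictures are saved under pics/ and viewed, about 8 in all and at most 12, crops included, and the job is handed in when it is done.

```bash
ls; mkdir -p pics; python3 - <<'E'
from bench import ctrl
import cv2,numpy as np
np.set_printoptions(precision=4,suppress=True)
s=ctrl.get_state();print(s['time'],s['position'],s['tool_rot'],s['grip_width'],ctrl.grasp_offset)
for n in("top","side"):
    cv2.imwrite(f"pics/{n}0.png",ctrl.get_image(n)[...,::-1]);p=ctrl.camera_params(n);print(n,p["K"],p["pose"])
E
```

```text
pics
0.0 [0.2359 0.605  0.1817] [-0.5805 -3.0872  0.003 ] 1.0016646731445356 0.0187
top [[603.2703   0.     325.5705]
 [  0.     603.2703 241.5496]
 [  0.       0.       1.    ]] [[-0.0201 -0.9915  0.1285  0.4278]
 [-0.9998  0.0188 -0.0116  0.0205]
 [ 0.0091 -0.1287 -0.9916  1.4295]
 [ 0.      0.      0.      1.    ]]
side [[450.3103   0.     328.9996]
 [  0.     450.3103 238.2959]
 [  0.       0.       1.    ]] [[ 0.7116 -0.3694  0.5976 -0.0618]
 [-0.7024 -0.3901  0.5953 -0.6278]
 [ 0.0132 -0.8434 -0.5371  0.6913]
 [ 0.      0.      0.      1.    ]]
```

View pics/top0.png

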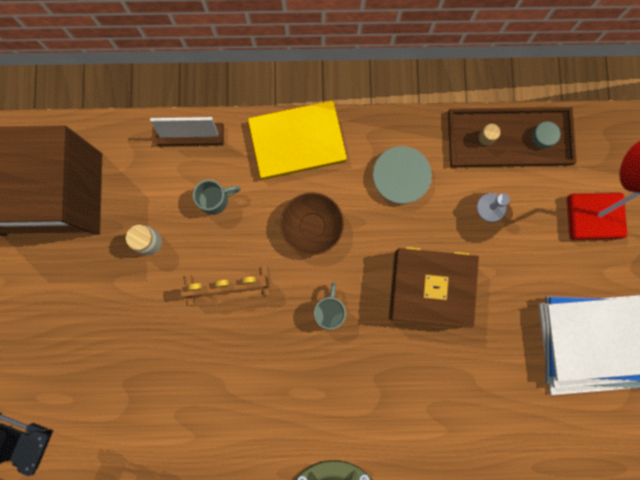

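View pics/side0.png

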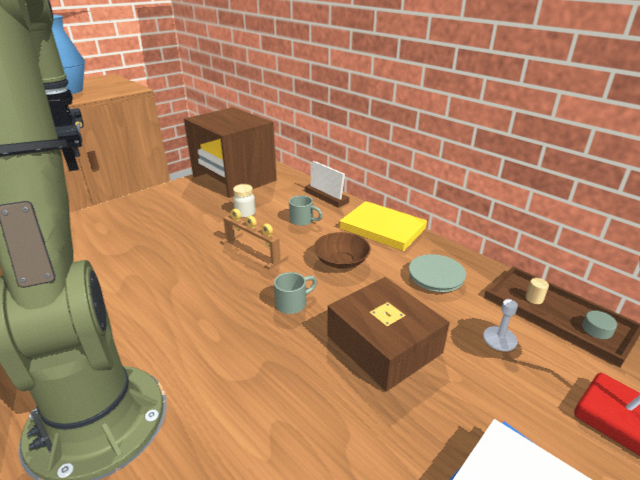

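Top: keys at about (195,286), (222,283), (249,280), bowl at (312,223), plate at (436,288). Side: the rack is around (250,225), plate around (388,314). Next, one enlarged composite of both.

```bash
python3 - <<'E'
import cv2,numpy as np
t=cv2.imread('pics/top0.png');s=cv2.imread('pics/side0.png')
def c(im,x,y,w,h,W,H):return cv2.resize(im[y:y+h,x:x+w],(W,H),interpolation=cv2.INTER_CUBIC)
a=np.hstack([c(t,175,255,100,60,500,300),c(t,415,265,50,50,300,300)])
b=np.hstack([c(s,215,200,80,60,400,300),c(s,360,295,60,45,400,300)])
cv2.imwrite('pics/comp.png',np.vstack([a,b])) if a.shape==b.shape else None
E
```

```text
(no output)
```

View pics/comp.png

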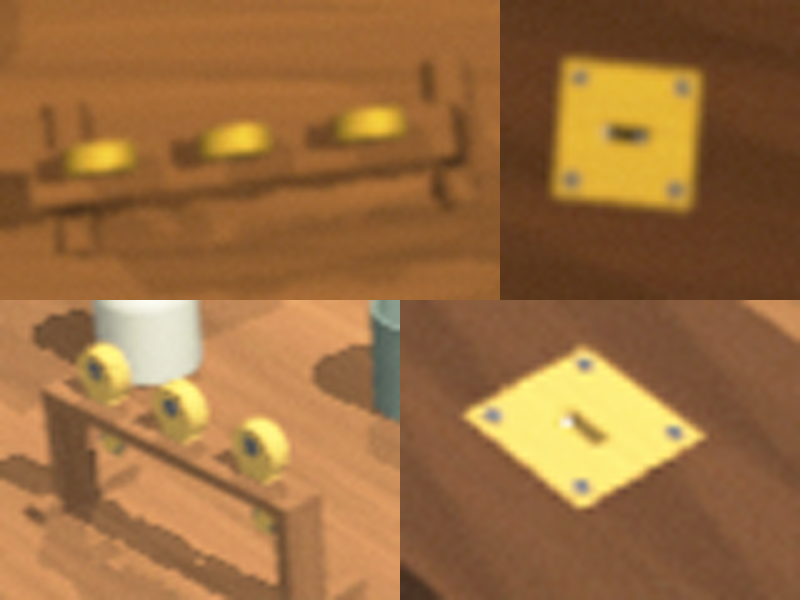

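Only the outer keys show a bit under the board (crops (113,440) and (263,520)). The middle one, seen at (180,411), shows none, so it is the stub. I'll triangulate.

```bash
cat > h.py <<'E'
import numpy as np
from bench import ctrl
from scipy.spatial.transform import Rotation as R
np.set_printoptions(precision=4,suppress=True)
def ray(P,uv):
    K,T=np.array(P["K"]),np.array(P["pose"])
    d=T[:3,:3]@np.linalg.solve(K,[uv[0],uv[1],1]);return T[:3,3],d/np.linalg.norm(d)
def tri(obs):
    A=0;b=0
    for P,uv in obs:
        o,d=ray(P,uv);M=np.eye(3)-np.outer(d,d);A=A+M;b=b+M@o
    p=np.linalg.solve(A,b)
    return p,[round(float(np.linalg.norm((np.eye(3)-np.outer(ray(P,uv)[1],ray(P,uv)[1]))@(p-ray(P,uv)[0]))),4) for P,uv in obs]
def onz(P,uv,z):
    o,d=ray(P,uv);return o+d*(z-o[2])/d[2]
def px(P,X):
    T=np.linalg.inv(P["pose"]);c=np.array(P["K"])@(T[:3,:3]@np.array(X)+T[:3,3]);return c[:2]/c[2]
E
python3 - <<'E'
from h import *
t,s=[ctrl.camera_params(n) for n in("top","side")]
for n,a,b in[("L",(195,286.4),(235.6,214.6)),("M",(222,283.2),(251,222.2)),("R",(249,280),(267,230)),("hole",(436.1,287.2),(388,314.5)),("bowl",(312,223),(342,247))]:print(n,*tri([(t,a),(s,b)]))
c=[onz(t,(415+(x-500)/6,265+y/6),.09) for x,y in[(565,57),(702,70),(693,210),(553,198)]]
print(np.array(c));print(np.mean(c,0))
for i in range(4):
    d=c[(i+1)%4]-c[i];print(np.linalg.norm(d),np.degrees(np.arctan2(d[1],d[0])))
st=ctrl.get_state();print(R.from_rotvec(st['tool_rot']).as_matrix())
print(ctrl.camera_params("wrist"))
E
```

```text
L [0.507  0.2955 0.0908] [0.0003, 0.0003]
M [0.5133 0.2357 0.0901] [0.0007, 0.0007]
R [0.5193 0.1759 0.0902] [0.0008, 0.0008]
hole [ 0.4951 -0.2393  0.0896] [0.0008, 0.0008]
bowl [0.6513 0.0348 0.0458] [0.0002, 0.0002]
[[ 0.5232 -0.2169  0.09  ]
 [ 0.5174 -0.2676  0.09  ]
 [ 0.4658 -0.2619  0.09  ]
 [ 0.4712 -0.2103  0.09  ]]
[ 0.4944 -0.2392  0.09  ]
0.05104087464722845 -96.54450837228987
0.051951134109355444 173.66647123000425
0.05186606839053407 83.98318857939964
0.052432269610853864 -7.234815185278194
[[-0.9317  0.3633 -0.0005]
 [ 0.3633  0.9317 -0.0017]
 [-0.0001 -0.0017 -1.    ]]
{'K': array([[429.6611,   0.    , 319.3656],
       [  0.    , 429.6611, 239.7045],
       [  0.    ,   0.    ,   1.    ]]), 'pose': array([[ 0.3627,  0.8928,  0.2672,  0.163 ],
       [ 0.9319, -0.3467, -0.1066,  0.6337],
       [-0.0025,  0.2877, -0.9577,  0.383 ],
       [ 0.    ,  0.    ,  0.    ,  1.    ]])}
```

```bash
cat >> h.py <<'E'
def plan(p,yaw,n=1):
    "tool-axis steps of n equal calls to TCP p with tool y at azimuth yaw (deg), tool z down"
    s=ctrl.get_state();Rc=R.from_rotvec(s['tool_rot']);p0=np.array(s['position'])
    y=np.array([np.cos(np.radians(yaw)),np.sin(np.radians(yaw)),0]);z=np.array([0,0,-1.])
    Rt=R.from_matrix(np.column_stack([np.cross(y,z),y,z]));w=(Rc.inv()*Rt).as_rotvec()
    print('t',round(s['time'],2),'p',p0,'F',np.array(s['ft_force']).round(1),'grip',round(s['grip_width'],3))
    for i in range(n):
        Ri=Rc*R.from_rotvec(w*i/n);print('step mm',(Ri.inv().apply(np.array(p)-p0)/n*1000).round(1),'rot',(w/n).round(4))
E
python3 -c "
from h import *
plan([.513,.236,.2],5.9,2)"
```

```text
t 0.1 p [0.236  0.605  0.1819] F [-1.  -0.3 -0.9] grip 1.002
step mm [-196.1 -121.6   -8.8] rot [-0.0008  0.0005  0.548 ]
step mm [-230.7   -1.6   -9. ] rot [-0.0008  0.0005  0.548 ]
```

```bash
python3 -m creep '[[[0.6,-39,-24,-4,0,0,0.11],[0.6,-78,-49,-8,0,0,0.22],[0.6,-118,-73,-9,0,0,0.33],[0.6,-157,-97,-9,0,0,0.44],[0.6,-196,-122,-9,0,0,0.548]]]' 20
python3 -m creep '[[[0.6,-46,0,-4,0,0,0.11],[0.6,-92,0,-8,0,0,0.22],[0.6,-138,-1,-9,0,0,0.33],[0.6,-184,-1,-9,0,0,0.44],[0.6,-230,-2,-9,0,0,0.548]]]'
python3 -m creep '[[[0.6,0,0,0,0,0,0],[0.6,0,0,0,0,0,0]]]'
python3 - <<'E'
from h import *
import cv2
plan([.513,.236,.2],5.9)
im=ctrl.get_image("wrist");P=ctrl.camera_params("wrist")
cv2.imwrite("pics/w1.png",im[...,::-1])
for n,q in [("L",[.507,.2955,.09]),("M",[.5133,.2357,.09]),("R",[.5193,.1759,.09])]:print(n,px(P,q))
np.savez('w1.npz',**P)
E
```

```text
time: 0.6
position: [0.3752, 0.419, 0.1916]
tool_rot: [-1.401, -2.812, 0.0]
ft_force: [1.0, -0.2, -0.5]
grip_width: 0.647
time: 1.1
position: [0.5129, 0.2349, 0.2007]
tool_rot: [-2.109, -2.328, -0.0]
ft_force: [0.3, 0.2, -0.9]
grip_width: 0.598
time: 1.3
position: [0.5125, 0.2353, 0.2005]
tool_rot: [-2.107, -2.33, 0.001]
ft_force: [-1.0, 1.0, -0.0]
grip_width: 0.601
t 1.3 p [0.5125 0.2353 0.2005] F [-1.  1. -0.] grip 0.601
step mm [0.6 0.5 0.5] rot [-0.0008  0.     -0.0025]
L [320.9369 139.9887]
M [320.9032 222.3225]
R [320.4946 296.2116]
```

View pics/w1.png

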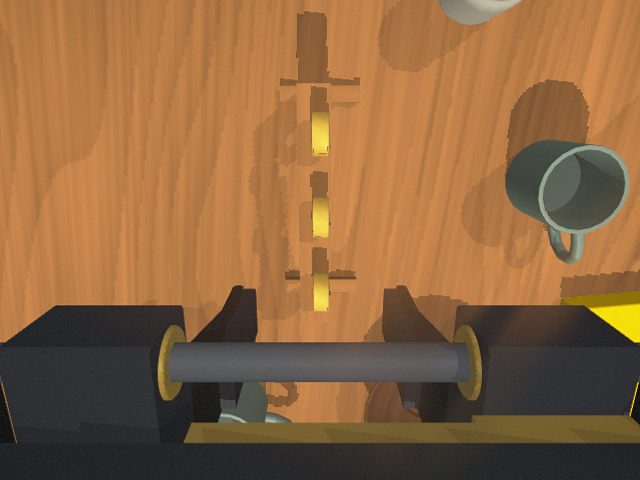

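The bows sit at columns 320–321, in rows 134, 217 and 292, within about 1 px of the prediction in x. I'll descend on the middle key, grip it and lift.

```bash
python3 -m creep '[[[0.6,1,0.5,30,0,0,-0.002],[0.6,1,0.5,60,0,0,-0.002],[0.6,1,0.5,90,0,0,-0.002],[0.6,1,0.5,110,0,0,-0.002],[0.6,1,0.5,121,0,0,-0.002]]]'
python3 -m creep '[[[0.1,0,0,0,0,0,0],[0.1,0,0,0,0,0,0],[0.1,0,0,0,0,0,0],[0.1,0,0,0,0,0,0],[0.1,0,0,0,0,0,0]]]' 30
python3 -m creep '[[[0.1,0,0,-20,0,0,0],[0.1,0,0,-45,0,0,0],[0.1,0,0,-75,0,0,0],[0.1,0,0,-105,0,0,0],[0.1,0,0,-105,0,0,0]]]'
python3 - <<'E'
from h import *
import cv2
plan([.651,.035,.185],5.9,2)
im=ctrl.get_image("side");P=ctrl.camera_params("side")
u,v=px(P,np.array(ctrl.get_state()['position'])-[0,0,.01]).astype(int);print(u,v)
cv2.imwrite("pics/s2.png",cv2.resize(im[v-50:v+70,u-80:u+80,::-1],(800,600),interpolation=cv2.INTER_CUBIC))
E
```

```text
time: 1.85
position: [0.51, 0.2391, 0.0775]
tool_rot: [-2.096, -2.338, 0.005]
ft_force: [-0.6, -0.7, 0.1]
grip_width: 0.598
time: 2.35
position: [0.5132, 0.2379, 0.0808]
tool_rot: [2.102, 2.335, 0.002]
ft_force: [0.4, -0.2, -0.6]
grip_width: 0.232
time: 2.85
position: [0.5155, 0.2389, 0.1902]
tool_rot: [2.101, 2.333, 0.014]
ft_force: [0.4, -0.9, -0.3]
grip_width: 0.1
t 2.85 p [0.5155 0.2389 0.1902] F [ 0.4 -0.9 -0.3] grip 0.1
step mm [-108.5   56.7    2.6] rot [ 0.0041 -0.002   0.0009]
step mm [-108.4   56.8    2.6] rot [ 0.0041 -0.002   0.0009]
247 191
```

View pics/s2.png

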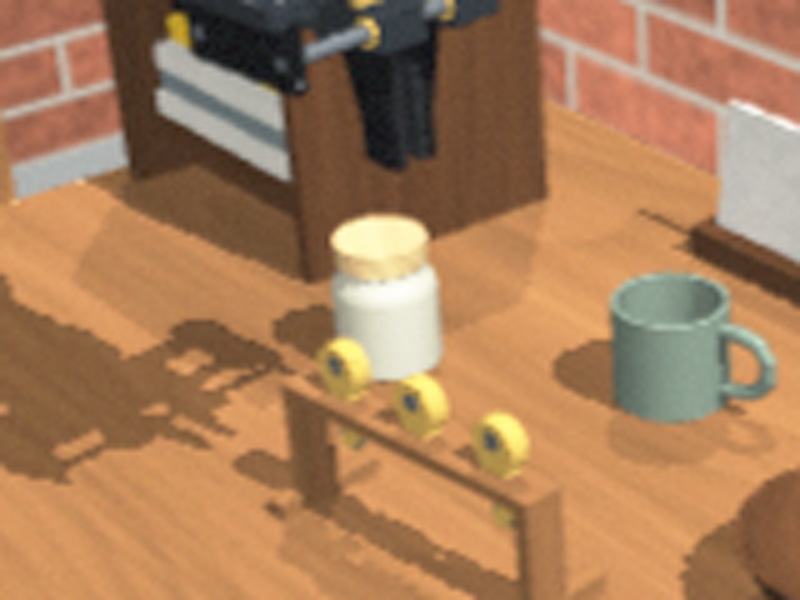

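The fingers shut too slowly: the key stayed hanging, untouched (middle bow at crop (420,405)). I'll reopen, go down and wait longer.

```bash
python3 -m creep '[[[0.4,1,-1,0,0,0,0],[0.4,1,-2,0,0,0,0],[0.4,2,-2,0,0,0,0],[0.4,2,-2,0,0,0,0],[0.4,2,-2,20,0,0,0]]]' | tail -1
python3 -m creep '[[[0.4,0,0,30,0,0,0],[0.4,0,0,60,0,0,0],[0.4,0,0,80,0,0,0],[0.4,0,0,89,0,0,0],[0.4,0,0,89,0,0,0]]]'
python3 -c "
from h import *
plan([.513,.236,.079],5.9)"
```

```text
grip_width: 0.386
time: 3.9
position: [0.5095, 0.2389, 0.0745]
tool_rot: [-2.101, -2.335, 0.004]
ft_force: [-0.2, -0.3, -0.8]
grip_width: 0.398
t 3.9 p [0.5095 0.2389 0.0745] F [-0.2 -0.3 -0.8] grip 0.398
step mm [-3.2  3.2 -4.5] rot [-0.0024  0.0013  0.0021]
```

```bash
python3 -m creep '[[[0.4,-3,1,-2,0,0,0],[0.4,-3,1,-2,0,0,0]]]'|sed -n 2,4p
python3 -m creep '[[[0.1,0,0,0,0,0,0],[0.1,0,0,0,0,0,0],[0.1,0,0,0,0,0,0],[0.1,0,0,0,0,0,0],[0.1,0,0,0,0,0,0]]]' 30
python3 -m creep '[[[0.1,0,0,0,0,0,0]]]'
python3 -c "
from h import *
plan([.513,.236,.079],5.9)"
```

```text
position: [0.5133, 0.2364, 0.0797]
tool_rot: [2.102, 2.333, 0.005]
ft_force: [0.0, 0.5, -0.1]
time: 4.6
position: [0.5117, 0.2366, 0.0779]
tool_rot: [-2.102, -2.335, -0.0]
ft_force: [-0.2, -0.4, 0.4]
grip_width: 0.115
time: 4.7
position: [0.5117, 0.2365, 0.0778]
tool_rot: [2.102, 2.335, -0.0]
ft_force: [-0.3, 0.3, -0.0]
grip_width: 0.108
t 4.7 p [0.5117 0.2365 0.0778] F [-0.3  0.3 -0. ] grip 0.108
step mm [-0.6  1.2 -1.2] rot [-0.      0.      0.0021]
```

```bash
python3 -m creep '[[[0.0,0,0,0,0,0,0],[0.0,0,0,0,0,0,0]]]' 30
python3 - <<'E'
from h import *
import cv2
im=ctrl.get_image("wrist")
w=im[200:480,140:500,::-1]
im=ctrl.get_image("side");P=ctrl.camera_params("side")
u,v=px(P,np.array(ctrl.get_state()['position'])).astype(int);print(u,v)
a=cv2.resize(im[v-50:v+50,u-50:u+50,::-1],(400,400),interpolation=cv2.INTER_CUBIC)
b=cv2.resize(w,(400,400*280//360));b=np.vstack([b,np.zeros((400-b.shape[0],400,3),np.uint8)])
cv2.imwrite("pics/s3.png",np.hstack([a,b]))
E
```

```text
time: 4.9
position: [0.5117, 0.2365, 0.0778]
tool_rot: [2.102, 2.335, 0.0]
ft_force: [-0.6, 0.2, -0.8]
grip_width: 0.025
250 226
```

View pics/s3.png

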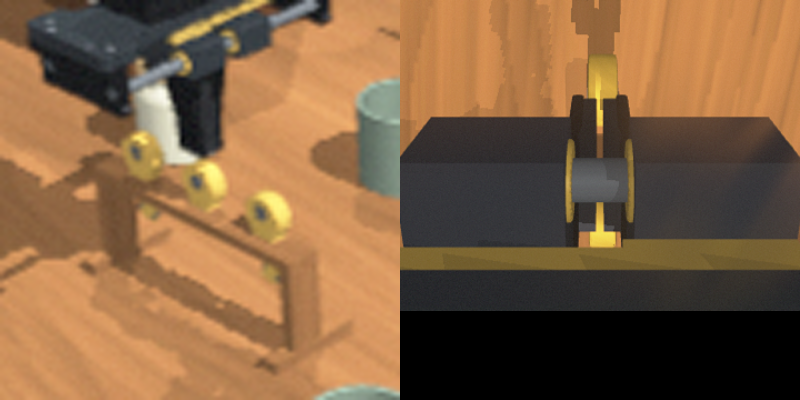

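The fingers closed without a key. The side view shows the fingertips around crop (200,155), while the reported TCP projects to (200,200). I'll check that against the projections.

```bash
python3 - <<'E'
from h import *
W=ctrl.camera_params("wrist");S=ctrl.camera_params("side");s=ctrl.get_state();p=np.array(s['position']);print(p,s['time'])
for n,q in [("L",[.507,.2955,.09]),("M",[.5133,.2357,.09]),("R",[.5193,.1759,.09]),("tcp",p),("tcp+20",p+[0,0,.02]),("tcp+30",p+[0,0,.03]),("tcp+y20",p+[0,.02,0])]:
    w=px(W,q);v=px(S,q);print(n,w.round(),'crop',(400+(w[0]-140)/.9).round(),((w[1]-200)/.9).round(),'side crop',((v-[250,226])*4+200).round())
print(W['pose'][:3,3]-p)
E
```

```text
[0.5118 0.2365 0.0779] 5.0
L [322. 157.] crop 602.0 -48.0 side crop [142. 155.]
M [321. 285.] crop 602.0 95.0 side crop [203. 185.]
R [321. 394.] crop 601.0 215.0 side crop [267. 216.]
tcp [318. 274.] crop 598.0 82.0 side crop [202. 201.]
tcp+20 [318. 290.] crop 598.0 100.0 side crop [199. 175.]
tcp+30 [318. 299.] crop 598.0 110.0 side crop [198. 162.]
tcp+y20 [323. 236.] crop 603.0 40.0 side crop [184. 190.]
[-0.0078  0.0782  0.2011]
```

```bash
python3 - <<'E'
from h import *
import cv2
W=ctrl.camera_params("wrist");S=ctrl.camera_params("side")
print(tri([(S,(251,215)),(W,(320,285.5))]), ctrl.get_state()['position'])
im=cv2.imread('pics/s3.png')
a=ctrl.get_image("side")[176:236,215:295,::-1];b=ctrl.get_image("wrist")[240:420,260:380,::-1]
cv2.imwrite('pics/s4.png',np.hstack([cv2.resize(a,(480,360),interpolation=cv2.INTER_CUBIC),cv2.resize(b,(240,360),interpolation=cv2.INTER_CUBIC)]))
E
```

```text
(array([0.5152, 0.2409, 0.1074]), [0.0038, 0.0038]) [0.5118 0.2365 0.0779]
```

View pics/s4.png

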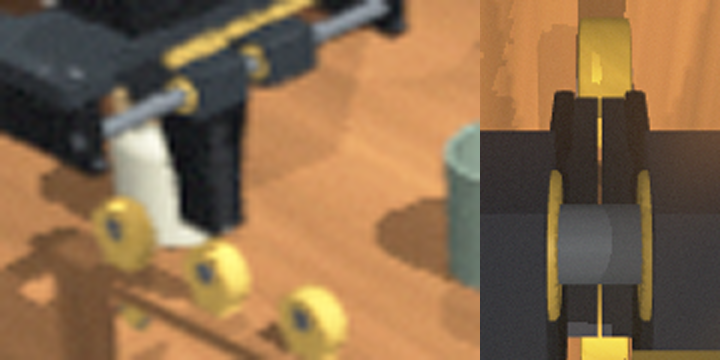

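The tips stand just above the bow (wrist crop: bow at (605,55) ahead of the tips at (600,95)). They triangulate to z≈0.107, while the reported TCP is 0.078. The images and the readout disagree by about 29 mm, so I'll go down in small steps and watch the force.

```bash
python3 -m creep '[[[0.4,0,1,-5,0,0,0],[0.4,0,1,-5,0,0,0],[0.4,0,1,-5,0,0,0],[0.4,0,1,-5,0,0,0],[0.4,0,1,-5,0,0,0]]]'|tail -1
python3 -m creep '[[[0.4,0,0,0,0,0,0],[0.4,0,0,4,0,0,0],[0.4,0,0,8,0,0,0],[0.4,0,0,12,0,0,0],[0.4,0,0,12,0,0,0]]]'
python3 - <<'E'
from h import *
import cv2
S=ctrl.camera_params("side");W=ctrl.camera_params("wrist")
s=ctrl.get_image("side");w=ctrl.get_image("wrist")
cv2.imwrite('pics/s5.png',np.hstack([cv2.resize(s[176:236,215:295,::-1],(480,360),interpolation=cv2.INTER_CUBIC),cv2.resize(w[230:410,230:410,::-1],(320,360),interpolation=cv2.INTER_CUBIC)]))
E
```

```text
grip_width: 0.356
time: 6.1
position: [0.5121, 0.2363, 0.0699]
tool_rot: [-2.101, -2.335, 0.002]
ft_force: [-0.7, 0.8, -0.3]
grip_width: 0.399
```

View pics/s5.png

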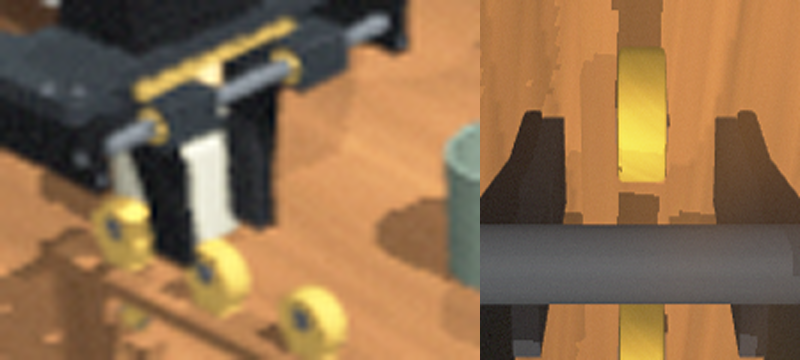

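```bash
python3 - <<'E'
from h import *
W=ctrl.camera_params("wrist");S=ctrl.camera_params("side")
K=W['K'];T=W['pose'];s=ctrl.get_state();Rt=R.from_rotvec(s['tool_rot'])
u=lambda x,y:(230+(x-480)/1.7778,230+y/2)
for dep in(.17,.178,.186):
    c=dep*np.linalg.solve(K,[*u(640,115),1]);q=T[:3,:3]@c+T[:3,3];print(dep,q,'in tool',Rt.inv().apply(q-s['position'])*1000)
# bow top edges
for yy in(48,182):print(onz(W,u(642,yy),.098))
# side finger bottoms
for a in[(175,258),(252,226)]:
    uv=(215+a[0]/6,176+a[1]/6);print([onz(S,uv,z) for z in(.095,.1,.105,.11)])
E
```

```text
0.17 [0.5122 0.248  0.1144] in tool [ 11.5045   0.771  -43.8384]
0.178 [0.5125 0.2449 0.107 ] in tool [  8.3472   0.7838 -36.4342]
0.186 [0.5129 0.2418 0.0996] in tool [  5.1898   0.7967 -29.0299]
[0.5118 0.2565 0.098 ]
[0.5152 0.225  0.098 ]
[array([0.506, 0.254, 0.095]), array([0.5013, 0.2466, 0.1   ]), array([0.4965, 0.2392, 0.105 ]), array([0.4918, 0.2318, 0.11  ])]
[array([0.5478, 0.2539, 0.095 ]), array([0.5427, 0.2465, 0.1   ]), array([0.5376, 0.2391, 0.105 ]), array([0.5325, 0.2317, 0.11  ])]
```

Both views put the tips about 36 mm above the reported TCP, near z 0.107, and there was no contact at reading 0.070. I'll go down 25 mm in small steps, watching the force.

```bash
python3 -m creep '[[[0.4,0,0,4,0,0,0],[0.4,0,0,8,0,0,0],[0.4,0,0,12,0,0,0],[0.4,0,0,15,0,0,0],[0.4,0,0,17,0,0,0]]]'|sed -n '2p;4p'
python3 -m creep '[[[0.4,0,0,2,0,0,0],[0.4,0,0,4,0,0,0],[0.4,0,0,4,0,0,0]]]'|sed -n '2p;4p'
python3 -m creep '[[[0.4,0,0,2,0,0,0],[0.4,0,0,4,0,0,0],[0.4,0,0,4,0,0,0]]]'|sed -n '2p;4p'
python3 -m creep '[[[0.1,0,0,0,0,0,0],[0.1,0,0,0,0,0,0],[0.1,0,0,0,0,0,0],[0.05,0,0,0,0,0,0],[0.05,0,0,0,0,0,0]]]' 30
python3 -m creep '[[[0,0,0,0,0,0,0],[0,0,0,0,0,0,0]]]'
```

```text
position: [0.5125, 0.2365, 0.0534]
ft_force: [0.2, -0.6, 0.8]
position: [0.5126, 0.2365, 0.0496]
ft_force: [-0.1, -0.0, 0.1]
position: [0.5125, 0.2365, 0.0456]
ft_force: [-0.1, -0.7, -0.0]
time: 7.8
position: [0.5128, 0.2367, 0.046]
tool_rot: [2.102, 2.335, 0.0]
ft_force: [-0.2, 0.1, 0.7]
grip_width: 0.136
time: 8.0
position: [0.5128, 0.2367, 0.0459]
tool_rot: [2.102, 2.335, 0.0]
ft_force: [0.1, -0.2, 0.8]
grip_width: 0.142
```

Gripped: the opening is 0.142, or 12.4 mm, which matches the bow. So the shoulder sits at the reading + 0.029. Lifting, then on to the bowl.

```bash
python3 -m creep '[[[0,0,0,-10,0,0,0],[0,0,0,-25,0,0,0],[0,0,0,-50,0,0,0],[0,0,0,-75,0,0,0],[0,0,0,-90,0,0,0]]]'|tail -1
python3 -m creep '[[[0,-40,19,-10,0,0,0],[0,-80,39,-10,0,0,0],[0,-120,58,-10,0,0,0],[0,-160,78,-10,0,0,0],[0,-190,100,-10,0,0,0]]]' | tail -1
python3 - <<'E'
from h import *
plan([.651,.035,.14],5.9)
import cv2
S=ctrl.camera_params("side");s=ctrl.get_image("side")
u,v=px(S,np.array(ctrl.get_state()['position'])+[0,0,.03]).astype(int);print(u,v)
cv2.imwrite('pics/s6.png',cv2.resize(s[v-60:v+90,u-100:u+100,::-1],(640,480),interpolation=cv2.INTER_CUBIC))
E
```

```text
grip_width: 0.138
grip_width: 0.135
t 9.0 p [0.633  0.0547 0.1469] F [ 1.2  0.5 -0.6] grip 0.135
step mm [-21.5  15.9   6.9] rot [ 0.0009  0.0007 -0.0003]
335 202
```

View pics/s6.png

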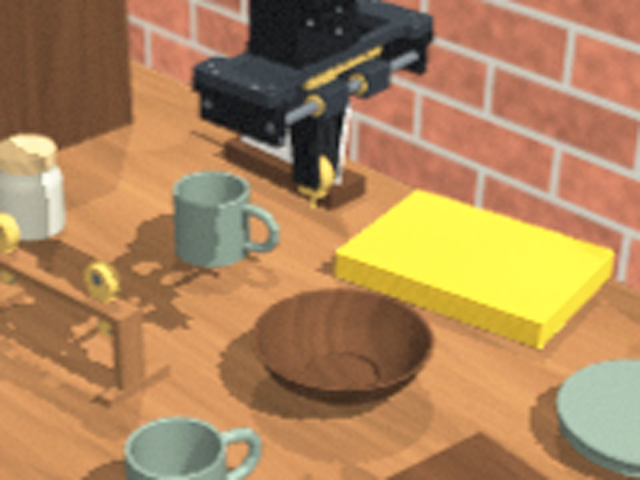

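It holds the stub: bare stem at (315,200), no bit. The bowl is at (343,345). Next I'll lower it and release.

```bash
python3 -m creep '[[[0,-21,16,15,0,0,0],[0,-21,16,45,0,0,0],[0,-21,16,80,0,0,0],[0,-21,16,115,0,0,0],[0,-21,16,135,0,0,0]]]'|sed -n '2p;4p'
python3 -m creep '[[[0,0,0,0,0,0,0],[0,0,0,0,0,0,0]]]'
python3 -m creep '[[[0.3,0,0,0,0,0,0],[0.3,0,0,0,0,0,0],[0.3,0,0,0,0,0,0],[0.3,0,0,0,0,0,0]]]'|tail -1
python3 -m creep '[[[0.3,0,0,-20,0,0,0],[0.3,0,0,-60,0,0,0],[0.3,0,0,-100,0,0,0],[0.3,0,0,-130,0,0,0],[0.4,0,0,-140,0,0,0]]]'|tail -1
python3 - <<'E'
from h import *
plan([.519,.176,.15],5.9)
import cv2
t=ctrl.get_image("top");s=ctrl.get_image("side")
cv2.imwrite('pics/b7.png',np.hstack([cv2.resize(t[180:310,175:365,::-1],(400,274),interpolation=cv2.INTER_CUBIC),cv2.resize(s[180:280,216:362,::-1],(400,274),interpolation=cv2.INTER_CUBIC)]))
E
```

```text
position: [0.6482, 0.0394, 0.0081]
ft_force: [-0.5, -0.4, -0.5]
time: 9.75
position: [0.6506, 0.0392, 0.0116]
tool_rot: [2.101, 2.335, 0.001]
ft_force: [0.3, -0.4, -0.0]
grip_width: 0.129
grip_width: 0.289
grip_width: 0.335
t 10.65 p [0.6526 0.0389 0.1554] F [ 0.2 -0.7  0. ] grip 0.335
step mm [ 150.4 -118.5    4.7] rot [ 0.0069 -0.0005  0.0019]
```

View pics/b7.png

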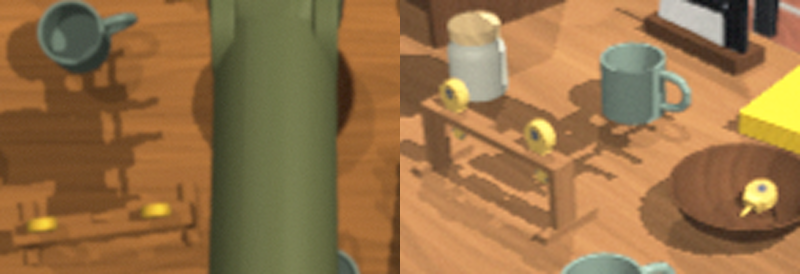

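The stub lies in the bowl (side crop (760,195)), and both whole keys are still in the rack. Now I'll hover over the right key and check its place with the wrist camera.

```bash
python3 -m creep '[[[0.4,30,-24,-6,0,0,0],[0.4,60,-47,-12,0,0,0],[0.4,90,-71,-18,0,0,0],[0.4,120,-95,-24,0,0,0],[0.4,150,-118,-30,0,0,0]]]'|tail -1
python3 -m creep '[[[0.4,0,0,0,0,0,0],[0.4,0,0,0,0,0,0],[0.4,0,0,0,0,0,0]]]'|tail -1
cat >> h.py <<'E'
import cv2
def yellow(im):
    h=cv2.cvtColor(im,cv2.COLOR_RGB2HSV);m=cv2.inRange(h,(22,130,70),(34,255,255))
    n,_,st,c=cv2.connectedComponentsWithStats(m)
    return [(st[i].tolist(),c[i].round(1).tolist()) for i in range(1,n) if st[i][4]>60]
def bowbox(P,x,y,yaw,z0=.075):
    "pixel box and centroid of a bow at x,y"
    a=np.linspace(0,2*np.pi,60);r=R.from_euler('z',yaw,degrees=True)
    q=[px(P,r.apply([s*.006,.014*np.cos(t),.0155+.0155*np.sin(t)])+[x,y,z0]) for t in a for s in(-1,1)]
    q=np.array(q,np.float32);x0,y0=q.min(0);x1,y1=q.max(0);M=cv2.moments(cv2.convexHull(q));return [x0,y0,x1-x0,y1-y0],[M['m10']/M['m00'],M['m01']/M['m00']]
E
python3 - <<'E'
from h import *
plan([.5193,.176,.046],5.9)
W=ctrl.camera_params("wrist");im=ctrl.get_image("wrist");print(yellow(im))
for x,y in[(.507,.2955),(.5193,.1759),(.5193,.1779),(.5213,.1759)]:print(x,y,np.round(sum(map(list,bowbox(W,x,y,5.9)),[]),1))
cv2.imwrite('pics/w8.png',im[...,::-1])
E
```

```text
grip_width: 0.401
grip_width: 0.398
t 11.55 p [0.5171 0.1743 0.1795] F [-0.5 -1.2 -1.1] grip 0.398
step mm [  1.6   2.6 133.5] rot [-0.0017  0.0015  0.0006]
[([314, 25, 19, 32, 494], [323.7, 40.9]), ([315, 212, 17, 32, 497], [323.1, 228.4]), ([578, 243, 62, 100, 5556], [611.0, 294.3]), ([584, 382, 55, 62, 2521], [610.5, 408.6])]
0.507 0.2955 [312.9  11.7  20.6  50.3 323.1  36.6]
0.5193 0.1759 [313.3 205.5  18.1  40.5 322.4 225.7]
0.5193 0.1779 [313.6 202.7  18.2  40.6 322.7 223. ]
0.5213 0.1759 [316.3 205.8  18.1  40.5 325.3 226. ]
```

```bash
python3 -m creep '[[[0.4,1,3,30,0,0,0],[0.4,1,3,60,0,0,0],[0.4,1,3,85,0,0,0],[0.4,1,3,100,0,0,0],[0.4,1,3,110,0,0,0]]]'|sed -n '2p;4p'
python3 -m creep '[[[0.4,0,0,7,0,0,0],[0.4,0,0,14,0,0,0],[0.4,0,0,18,0,0,0],[0.4,0,0,18,0,0,0],[0.4,0,0,18,0,0,0]]]'|sed -n '2p;4p'
python3 -c "
from h import *
plan([.5197,.1752,.046],5.9)"
```

```text
position: [0.5199, 0.1758, 0.0693]
ft_force: [-0.1, -0.0, 0.1]
position: [0.5204, 0.1773, 0.0534]
ft_force: [0.3, 0.2, 0.0]
t 12.6 p [0.5204 0.1773 0.0534] F [0.3 0.2 0. ] grip 0.402
step mm [-2.  -0.9  7.4] rot [ 0.0009 -0.0004  0.0022]
```

```bash
python3 -m creep '[[[0.4,-1,-1,3,0,0,0],[0.4,-2,-1,6,0,0,0],[0.4,-2,-1,7,0,0,0],[0.4,-2,-1,7,0,0,0]]]'|sed -n '2p;4p'
python3 -m creep '[[[0.2,0,0,0,0,0,0],[0.1,0,0,0,0,0,0],[0,0,0,0,0,0,0],[0,0,0,0,0,0,0],[0,0,0,0,0,0,0]]]' 55 | tail -1
python3 -m creep '[[[0,0,0,0,0,0,0],[0,0,0,0,0,0,0]]]'
python3 -m creep '[[[0,0,0,-6,0,0,0],[0,0,0,-15,0,0,0],[0,0,0,-30,0,0,0],[0,0,0,-50,0,0,0],[0,0,0,-80,0,0,0]]]'|tail -1
python3 -m creep '[[[0,0,0,-20,0,0,0],[0,0,0,-20,0,0,0],[0,0,0,-20,0,0,0]]]'
python3 -c "
from h import *
plan([.4948,-.2393,.15],-6.6,2);print(ctrl.get_state()['joint_positions'])
t=ctrl.get_image('side');cv2.imwrite('pics/s9.png',t[...,::-1])"
```

```text
position: [0.5191, 0.1748, 0.0457]
ft_force: [0.3, -0.8, -0.1]
grip_width: 0.131
time: 13.7
position: [0.5193, 0.175, 0.0459]
tool_rot: [2.102, 2.335, 0.0]
ft_force: [0.2, -0.2, 0.8]
grip_width: 0.131
grip_width: 0.132
time: 14.5
position: [0.5195, 0.1751, 0.1467]
tool_rot: [2.102, 2.335, 0.002]
ft_force: [-0.2, 0.2, -1.1]
grip_width: 0.133
t 14.5 p [0.5195 0.1751 0.1467] F [-0.2  0.2 -1.1] grip 0.133
step mm [-204.8  -34.    -1.8] rot [ 0.0007 -0.0005  0.1101]
step mm [-207.3  -11.3   -1.7] rot [ 0.0007 -0.0005  0.1101]
[-0.7111  0.1242  0.3672  1.7703 -0.0472  1.2541 -0.2269]
```

```bash
python3 -m creep '[[[0,-41,-7,0,0,0,0.022],[0,-82,-14,0,0,0,0.044],[0,-123,-20,0,0,0,0.066],[0,-164,-27,0,0,0,0.088],[0,-205,-34,0,0,0,0.11]]]'|tail -1
python3 -m creep '[[[0,-41,-2,0,0,0,0.022],[0,-82,-4,0,0,0,0.044],[0,-123,-7,0,0,0,0.066],[0,-164,-9,0,0,0,0.088],[0,-207,-11,0,0,0,0.11]]]'|tail -1
python3 -m creep '[[[0,0,0,0,0,0,0],[0,0,0,0,0,0,0]]]'|tail -1
python3 - <<'E'
from h import *
plan([.4948,-.2393,.12],-6.6)
W=ctrl.camera_params("wrist");S=ctrl.camera_params("side");T=ctrl.camera_params("top")
p=np.array(ctrl.get_state()['position'])
for z in(.029,-.007):print('key at',z,px(W,p+[0,0,z]),px(S,p+[0,0,z]))
print('hole',px(W,[.4948,-.2393,.09]),px(S,[.4948,-.2393,.09]))
w=ctrl.get_image("wrist");s=ctrl.get_image("side")
print(yellow(w))
cv2.imwrite('pics/w10.png',w[...,::-1]);cv2.imwrite('pics/s10.png',s[...,::-1])
v,u=314,388
cv2.imwrite('pics/c10.png',np.hstack([cv2.resize(w[130:430,170:470,::-1],(400,400),interpolation=cv2.INTER_CUBIC),cv2.resize(s[v-60:v+20,u-40:u+40,::-1],(400,400),interpolation=cv2.INTER_CUBIC)]))
E
```

```text
grip_width: 0.134
grip_width: 0.136
grip_width: 0.138
t 15.75 p [ 0.4936 -0.2402  0.1447] F [ 0.1  0.2 -1.8] grip 0.138
step mm [ 1.1  1.2 24.6] rot [-0.0024 -0.0001 -0.0028]
key at 0.029 [317.7458 298.6755] [391.234  281.3078]
key at -0.007 [318.1674 269.4461] [389.5864 296.241 ]
hole [320.3344 240.6724] [387.5355 314.475 ]
[([280, 197, 83, 78, 5442], [321.1, 233.4]), ([304, 282, 31, 60, 1463], [317.6, 312.8])]
```

View pics/c10.png

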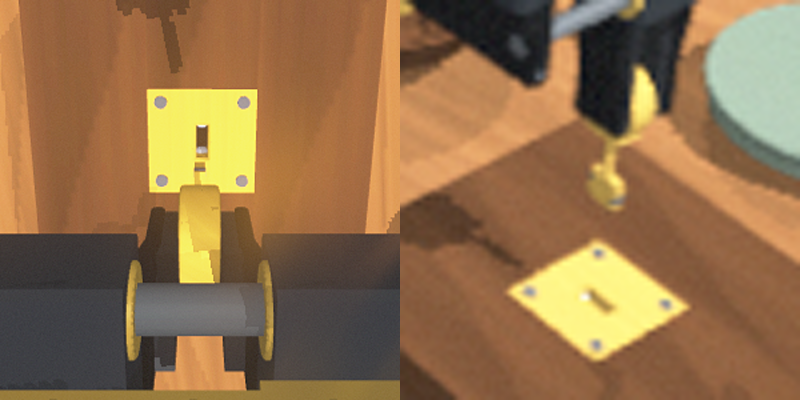

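The key hangs with its bit down (side crop (605,190), tip at (612,207)). The plate is centred at side crop (598,300) and wrist crop (202,141). I'll check the wrist bias against the bow edge, so that only the key-to-hole difference counts.

```bash
python3 - <<'E'
from h import *
W=ctrl.camera_params("wrist");p=np.array(ctrl.get_state()['position']);print(p)
for dy in(0,.002):print(dy,np.round(sum(map(list,bowbox(W,p[0],p[1]+dy,-6.6,p[2]+.029)),[]),1))
c=[px(W,np.array([.4948,-.2393,.09])+R.from_euler('z',-6.6,degrees=True).apply([a,b,0])) for a,b in((-.025,.025),(.025,.025),(.025,-.025),(-.025,-.025))];print(np.round(c,1))
im=cv2.imread('pics/w10.png');h=cv2.cvtColor(im,cv2.COLOR_BGR2HSV)
for x in(314,318,321,324):print(x,[(y,*h[y,x].tolist()) for y in range(218,286,2)])
t=ctrl.get_image("top")[...,::-1]
E
```

```text
[ 0.4947 -0.2379  0.1449]
0 [301.  279.2  32.8  72.7 317.5 315.8]
0.002 [300.3 274.7  32.9  72.8 316.9 311.3]
[[278.  205.1]
 [360.2 205.3]
 [357.9 281.8]
 [279.9 281.6]]
314 [(218, 28, 146, 247), (220, 29, 150, 247), (222, 29, 151, 247), (224, 29, 146, 247), (226, 29, 149, 247), (228, 29, 152, 247), (230, 29, 153, 247), (232, 29, 151, 247), (234, 29, 152, 247), (236, 29, 152, 247), (238, 29, 151, 247), (240, 29, 151, 247), (242, 28, 152, 247), (244, 29, 152, 247), (246, 29, 152, 247), (248, 29, 152, 247), (250, 29, 151, 247), (252, 29, 147, 248), (254, 29, 153, 249), (256, 29, 151, 250), (258, 29, 150, 250), (260, 29, 150, 248), (262, 29, 149, 248), (264, 29, 151, 248), (266, 29, 147, 248), (268, 22, 178, 236), (270, 20, 175, 182), (272, 20, 173, 195), (274, 20, 172, 210), (276, 20, 174, 210), (278, 20, 176, 215), (280, 21, 174, 218), (282, 21, 176, 220), (284, 21, 168, 224)]
318 [(218, 29, 149, 247), (220, 29, 150, 247), (222, 28, 156, 248), (224, 14, 65, 215), (226, 15, 143, 105), (228, 15, 152, 106), (230, 15, 142, 111), (232, 14, 140, 111), (234, 14, 148, 107), (236, 14, 147, 11
[... 1230 characters left out ...]
, 155, 247), (220, 28, 156, 247), (222, 28, 156, 248), (224, 14, 64, 190), (226, 15, 147, 109), (228, 15, 146, 110), (230, 15, 142, 113), (232, 15, 149, 113), (234, 15, 147, 111), (236, 14, 149, 113), (238, 15, 148, 112), (240, 16, 95, 145), (242, 4, 23, 178), (244, 16, 73, 182), (246, 19, 176, 171), (248, 21, 172, 233), (250, 27, 164, 247), (252, 29, 151, 249), (254, 29, 149, 251), (256, 22, 149, 241), (258, 24, 138, 244), (260, 26, 128, 247), (262, 28, 145, 247), (264, 29, 149, 247), (266, 29, 152, 248), (268, 22, 176, 235), (270, 20, 172, 181), (272, 20, 168, 197), (274, 20, 178, 205), (276, 20, 173, 214), (278, 20, 176, 216), (280, 21, 170, 217), (282, 21, 176, 220), (284, 21, 171, 224)]
```

```bash
python3 -m creep '[[[0,0,0,8,0,0,0],[0,0,0,16,0,0,0],[0,0,0,24,0,0,0],[0,0,0,32,0,0,0],[0,0,0,37,0,0,0]]]'|sed -n 2p
python3 -m creep '[[[0,0,0,0,0,0,0],[0,0,0,0,0,0,0],[0,0,0,0,0,0,0],[0,0,0,0,0,0,0],[0,0,0,0,0,0,0]]]'|sed -n 2p
python3 - <<'E'
from h import *
plan([.4948,-.2393,.106],-6.6)
W=ctrl.camera_params("wrist");S=ctrl.camera_params("side");p=np.array(ctrl.get_state()['position'])
w=ctrl.get_image("wrist");s=ctrl.get_image("side");t=ctrl.get_image("top")
cv2.imwrite('pics/w11.png',w[...,::-1]);cv2.imwrite('pics/s11.png',s[...,::-1]);cv2.imwrite('pics/t11.png',t[...,::-1])
plan([.4948,-.2393,.106],-6.6)
print(np.round(sum(map(list,bowbox(W,p[0],p[1],-6.6,p[2]+.029)),[]),1));print('tip',px(W,p-[0,0,.007]),px(S,p-[0,0,.007]),'hole',px(W,[.4948,-.2393,.09]),px(S,[.4948,-.2393,.09]))
h=cv2.cvtColor(w,cv2.COLOR_RGB2HSV)
print([(y,*h[y,319].tolist()) for y in range(200,300,2)])
cv2.imwrite('pics/c11.png',np.hstack([cv2.resize(w[180:330,245:395,::-1],(400,400),interpolation=cv2.INTER_CUBIC),cv2.resize(s[274:334,358:418,::-1],(400,400),interpolation=cv2.INTER_CUBIC)]))
E
```

```text
position: [0.4944, -0.2391, 0.1077]
position: [0.4951, -0.2395, 0.1091]
t 16.9 p [ 0.4951 -0.2395  0.1091] F [ 0.2  0.5 -0.3] grip 0.131
step mm [ 0.2 -0.3  3.1] rot [ 0.0006 -0.0001  0.0002]
t 17.05 p [ 0.495  -0.2395  0.109 ] F [ 0.9  1.1 -0.9] grip 0.133
step mm [ 0.1 -0.2  3. ] rot [ 0.0003 -0.0001  0.0002]
[301.4 279.3  32.8  72.6 317.8 315.9]
tip [318.1438 269.4632] [388.2336 309.7809] hole [317.5876 261.2506] [387.5355 314.475 ]
[(200, 13, 155, 169), (202, 13, 156, 177), (204, 14, 156, 175), (206, 14, 154, 179), (208, 13, 154, 177), (210, 12, 155, 171), (212, 29, 152, 249), (214, 29, 147, 247), (216, 29, 146, 247), (218, 29, 145, 248), (220, 30, 143, 248), (222, 30, 143, 248), (224, 29, 145, 247), (226, 29, 145, 247), (228, 29, 142, 247), (230, 29, 149, 247), (232, 29, 145, 247), (234, 29, 142, 247), (236, 29, 145, 247), (238, 30, 144, 248), (240, 29, 157, 248), (242, 105, 2, 255), (244, 16, 147, 116), (246, 17, 147, 118), (248, 17, 145, 121), (250, 16, 150, 117), (252, 20, 176, 199), (254, 20, 176, 206), (256, 16, 98, 138), (258, 18, 152, 194), (260, 30, 135, 251), (262, 25, 170, 244), (264, 25, 169, 244), (266, 23, 171, 240), (268, 20, 177, 215), (270, 20, 173, 196), (272, 20, 177, 192), (274, 21, 175, 220), (276, 21, 179, 220), (278, 21, 170, 226), (280, 21, 174, 226), (282, 22, 172, 227), (284, 23, 173, 230), (286, 22, 167, 232), (288, 22, 173, 234), (290, 23, 171, 236), (292, 23, 171, 237), (294, 24, 166, 239), (296, 25, 165, 241), (298, 25, 163, 242)]
```

View pics/c11.png

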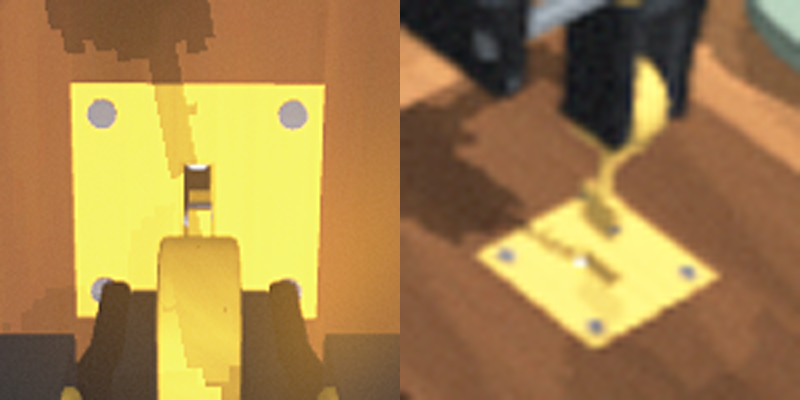

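The bow is centred at wrist crop x≈199.5 over the slot at 198.5, so x is good. The screw centre is at (197.5,202), and the nose edge is on row ≈251 of the full image. I'll work out the remaining y offset from the nose, the bow edge and the plate.

```bash
python3 - <<'E'
from h import *
W=ctrl.camera_params("wrist");p=np.array(ctrl.get_state()['position']);r=R.from_euler('z',-6.6,degrees=True)
f=lambda y,z:px(W,p+r.apply([0,y,z+.029]))[1].round(1)
for dk in(0,.0025):print(dk,'nose',f(.006+dk,-.036),'bit front low',f(.007+dk,-.033),'bit front up',f(.007+dk,-.022),'back',f(-.006+dk,-.036))
h=np.array([.4948,-.2393,.09]);print('plate edges',[px(W,h+r.apply([0,y,0]))[1].round(1) for y in(.025,.008,0,-.008,-.025)])
t=cv2.cvtColor(cv2.imread('pics/w8.png'),cv2.COLOR_BGR2HSV);print([(y,*t[y,323].tolist()) for y in range(196,256,2)])
t=cv2.cvtColor(cv2.imread('pics/w11.png'),cv2.COLOR_BGR2HSV);print([(x,*t[253,x].tolist()) for x in range(308,332)])
E
```

```text
0 nose 258.5 bit front low 258.6 bit front up 266.2 back 280.3
0.0025 nose 253.9 bit front low 253.9 bit front up 261.3 back 275.8
plate edges [np.float64(216.7), np.float64(247.4), np.float64(261.5), np.float64(275.2), np.float64(303.5)]
[(196, 14, 154, 147), (198, 14, 152, 149), (200, 17, 157, 140), (202, 21, 169, 169), (204, 20, 172, 178), (206, 21, 175, 182), (208, 20, 173, 196), (210, 20, 176, 206), (212, 21, 170, 219), (214, 22, 172, 230), (216, 22, 172, 234), (218, 24, 174, 238), (220, 24, 171, 240), (222, 25, 169, 243), (224, 25, 165, 245), (226, 26, 163, 245), (228, 26, 161, 246), (230, 26, 163, 246), (232, 26, 162, 246), (234, 26, 163, 245), (236, 26, 165, 245), (238, 25, 169, 243), (240, 25, 169, 243), (242, 23, 168, 239), (244, 19, 164, 214), (246, 14, 158, 207), (248, 14, 156, 212), (250, 14, 159, 207), (252, 15, 158, 208), (254, 14, 156, 208)]
[(308, 30, 146, 247), (309, 30, 144, 247), (310, 29, 148, 247), (311, 29, 146, 248), (312, 28, 155, 249), (313, 28, 155, 255), (314, 15, 144, 117), (315, 17, 160, 129), (316, 20, 175, 213), (317, 20, 177, 210), (318, 19, 173, 209), (319, 20, 179, 204), (320, 20, 177, 207), (321, 19, 169, 208), (322, 20, 173, 208), (323, 19, 178, 214), (324, 25, 167, 243), (325, 26, 169, 246), (326, 30, 144, 248), (327, 30, 144, 247), (328, 30, 144, 247), (329, 30, 142, 247), (330, 30, 140, 247), (331, 30, 141, 247)]
```

The wrist bias is about −5.8 px for the plate and −7.5 px for the nose, so the key sits about 0.9 mm too far to +y. x is within 0.2 mm. I'll correct that and start the insertion, watching the force.

```bash
python3 -m creep '[[[0,-0.9,-0.2,4,0,0,0],[0,-0.9,-0.2,8,0,0,0],[0,-0.9,-0.2,10,0,0,0],[0,-0.9,-0.2,10,0,0,0]]]' 60|sed -n '2p;4p'
python3 -m creep '[[[0,0,0,2,0,0,0],[0,0,0,4,0,0,0],[0,0,0,4,0,0,0]]]'|sed -n '2p;4p'
python3 -m creep '[[[0,0,0,2,0,0,0],[0,0,0,2,0,0,0]]]'|sed -n '2p;4p'
python3 -m creep '[[[0,0,0,1,0,0,0],[0,0,0,2,0,0,0],[0,0,0,2,0,0,0]]]'
```

```text
position: [0.4942, -0.2401, 0.0983]
ft_force: [0.2, -0.0, -0.8]
position: [0.4944, -0.2402, 0.0945]
ft_force: [0.9, 0.4, -1.0]
position: [0.4945, -0.2402, 0.0927]
ft_force: [-0.2, 0.2, 0.3]
time: 18.25
position: [0.4945, -0.2402, 0.0907]
tool_rot: [-2.345, -2.09, 0.0]
ft_force: [-0.3, 0.2, -0.0]
grip_width: 0.135
```

The tip is now 6 mm into the keyway with no side force. Next I'll push past the pins with small wiggles.

```bash
python3 -m creep '[[[0,0,0,1,0,0,0.06],[0,0,0,2,0,0,-0.06],[0,0,0,3,0,0,0.06],[0,0,0,4,0,0,-0.06],[0,0,0,4,0,0,0]]]'
python3 -m creep '[[[0,0,0,1,0,0,0.06],[0,0,0,2,0,0,-0.06],[0,0,0,3,0,0,0.06],[0,0,0,4,0,0,-0.06],[0,0,0,4,0,0,0]]]'
```

```text
time: 18.75
position: [0.4946, -0.241, 0.0873]
tool_rot: [2.343, 2.091, -0.0]
ft_force: [1.0, -1.4, 1.4]
grip_width: 0.138
time: 19.25
position: [0.4953, -0.241, 0.0845]
tool_rot: [2.343, 2.091, 0.002]
ft_force: [-1.6, 0.6, 7.2]
grip_width: 0.13
```

```bash
python3 -m creep '[[[0,0,0,1,0,0,0.08],[0,0,0,2,0,0,-0.08],[0,0,0,3,0,0,0.08],[0,0,0,4,0,0,-0.08],[0,0,0,4,0,0,0]]]'|sed -n '2p;4p'
python3 -m creep '[[[0,0,0,1,0,0,0.08],[0,0,0,2,0,0,-0.08],[0,0,0,3,0,0,0.08],[0,0,0,4,0,0,-0.08],[0,0,0,4,0,0,0]]]'
python3 -c "
from h import *
s=ctrl.get_state();print(s['torque'])"
```

```text
position: [0.4946, -0.2406, 0.0797]
ft_force: [-1.1, -0.5, 1.4]
time: 20.25
position: [0.4943, -0.2401, 0.0747]
tool_rot: [-2.342, -2.093, 0.0]
ft_force: [0.1, 0.0, -1.7]
grip_width: 0.131
[-0.0284  0.092   0.0338]
```

```bash
python3 -m creep '[[[0,0,0,3,0,0,0.05],[0,0,0,6,0,0,-0.05],[0,0,0,9,0,0,0.05],[0,0,0,10,0,0,-0.05],[0,0,0,10,0,0,0]]]'|sed -n '2p;4p'
python3 -m creep '[[[0,0,0,1,0,0,0],[0,0,0,2,0,0,0],[0,0,0,3,0,0,0],[0,0,0,4,0,0,0],[0,0,0,4,0,0,0]]]'
python3 -m creep '[[[0,0,0,1,0,0,0],[0,0,0,1,0,0,0]]]'
```

```text
position: [0.4945, -0.2402, 0.0647]
ft_force: [0.6, -0.2, -0.5]
time: 21.25
position: [0.4946, -0.2403, 0.061]
tool_rot: [-2.345, -2.09, -0.0]
ft_force: [-0.7, 0.9, 1.2]
grip_width: 0.132
time: 21.45
position: [0.4947, -0.2403, 0.0609]
tool_rot: [-2.345, -2.09, -0.001]
ft_force: [-2.8, 1.7, 7.6]
grip_width: 0.133
```

The shoulder met the plate at reading 0.0609, where 0.061 was expected, with 7.6 N. Now I'll turn clockwise (+rz).

```bash
python3 -m creep '[[[0,0,0,0,0,0,0.12],[0,0,0,0,0,0,0.24],[0,0,0,0,0,0,0.36],[0,0,0,0,0,0,0.48],[0,0,0,0,0,0,0.6]]]'
python3 -c "
from h import *
s=ctrl.get_state();print(s['torque'],s['joint_positions'])"
```

```text
time: 21.95
position: [0.4929, -0.2395, 0.0609]
tool_rot: [-2.857, -1.296, 0.003]
ft_force: [-7.6, 3.9, 14.2]
grip_width: 0.133
[0.9698 2.1454 0.1634] [-0.3058  0.2593  0.8114  1.8736 -0.2112  1.1009 -0.1332]
```

```bash
python3 -m creep '[[[0,0,0,-0.5,0,0,0.1],[0,0,0,-0.5,0,0,0.2],[0,0,0,-0.5,0,0,0.3],[0,0,0,-0.5,0,0,0.4],[0,0,0,-0.5,0,0,0.4]]]'
python3 -c "
from h import *
s=ctrl.get_state();print(s['torque'],s['joint_positions'])
plan([.4947,-.2403,.0605],-96.6)"
```

```text
time: 22.45
position: [0.492, -0.2383, 0.0609]
tool_rot: [-3.055, -0.706, 0.007]
ft_force: [-8.4, 5.2, 13.7]
grip_width: 0.13
[1.3702 2.3615 0.0692] [-0.3609  0.2741  0.8786  1.8755 -0.2371  1.1074 -0.5085]
t 22.45 p [ 0.492  -0.2383  0.0609] F [-8.4  5.2 13.7] grip 0.13
step mm [1.6 3.  0.4] rot [-0.0059  0.0047  0.5695]
```

The side force shows the key is a few mm off the tool axis, towards +y. So the tool has to travel along an arc as it turns. I'll add that shift.

```bash
python3 -m creep '[[[0,-0.2,-1.5,0,0,0,0.06],[0,-0.3,-3,0,0,0,0.12],[0,-0.4,-4,0,0,0,0.2],[0,-0.5,-4.5,0,0,0,0.3],[0,-0.5,-4.5,0,0,0,0.3]]]'
python3 -c "
from h import *
s=ctrl.get_state();print(s['torque'],s['joint_positions'])
plan([.4914,-.2353,.0605],-96.6)"
```

```text
time: 22.95
position: [0.4913, -0.2366, 0.061]
tool_rot: [-3.132, -0.241, 0.002]
ft_force: [-3.4, 0.4, 7.3]
grip_width: 0.134
[0.1441 1.1099 0.0568] [-0.4137  0.2787  0.9348  1.8851 -0.2503  1.1026 -0.7995]
t 22.95 p [ 0.4913 -0.2366  0.061 ] F [-3.4  0.4  7.3] grip 0.134
step mm [ 0.3 -1.3  0.5] rot [-0.0006  0.0015  0.2691]
```

```bash
python3 -m creep '[[[0,-0.4,-0.5,0,0,0,0.1],[0,-0.7,-1,0,0,0,0.2],[0,-1,-1.2,0,0,0,0.3],[0,-1,-1.2,0,0,0,0.38],[0,-1,-1.2,0,0,0,0.38]]]'
python3 -c "
from h import *
s=ctrl.get_state();print(s['torque'],s['joint_positions'])
plan([.4914,-.2353,.0605],-96.6)"
```

```text
time: 23.45
position: [0.4912, -0.2353, 0.0609]
tool_rot: [-3.121, 0.353, -0.0]
ft_force: [-1.7, 0.8, 4.9]
grip_width: 0.134
[0.2629 0.5827 0.0224] [-0.4735  0.2978  1.0079  1.8896 -0.2819  1.1061 -1.153 ]
t 23.45 p [ 0.4912 -0.2353  0.0609] F [-1.7  0.8  4.9] grip 0.134
step mm [ 0.2 -0.   0.4] rot [-0.0005 -0.0001 -0.1101]
```

```bash
python3 -m creep '[[[0,0,0,0,0,0,0.03],[0,0,0,0,0,0,0.06],[0,0,0,0,0,0,0.06]]]'|sed -n '3,4p'
python3 - <<'E'
from h import *
q=[]
for i in range(4): ctrl.get_image("top");s=ctrl.get_state();q.append(s['torque'])
print(np.array(q));plan([.4912,-.2353,.0605],-96.6);W=ctrl.camera_params("wrist");w=ctrl.get_image("wrist");s=ctrl.get_image("side")
cv2.imwrite('pics/w12.png',w[...,::-1]);cv2.imwrite('pics/s12.png',s[...,::-1])
E
```

```text
tool_rot: [-3.109, 0.445, -0.0]
ft_force: [-1.4, 1.6, 6.3]
[[0.388  0.5796 0.0969]
 [0.4565 0.6252 0.1044]
 [0.3872 0.56   0.1304]
 [0.3845 0.5533 0.0246]]
t 23.95 p [ 0.4913 -0.2351  0.0609] F [-1.6  1.8  5. ] grip 0.132
step mm [0.  0.3 0.4] rot [-0.001  -0.0002 -0.1686]
```

```bash
cat > tq.py <<'E'
from h import *
q=[]
for i in range(8): ctrl.get_image("top");s=ctrl.get_state();q.append([*s['torque'],*s['ft_force']])
print(np.mean(q,0),np.std(q,0)[2]);plan([.4912,-.2353,.0605],-96.6)
E
python3 tq.py
python3 -m creep '[[[0,0,0,0,0,0,0.04],[0,0,0,0,0,0,0.08],[0,0,0,0,0,0,0.08]]]'|sed -n '3,4p'
python3 tq.py
python3 - <<'E'
from h import *
w=ctrl.get_image("wrist");cv2.imwrite('pics/w13.png',w[...,::-1])
h=cv2.cvtColor(w,cv2.COLOR_RGB2HSV);m=cv2.inRange(h,(17,120,60),(35,255,255))
n,l,st,c=cv2.connectedComponentsWithStats(m)
for i in range(1,n):
    if st[i][4]>60:
        pts=np.argwhere(l==i)[:,::-1].astype(np.float32);print(st[i].tolist(),cv2.minAreaRect(pts))
g=cv2.inRange(h,(0,0,120),(179,50,200));n,l,st,c=cv2.connectedComponentsWithStats(g)
print([(st[i].tolist(),c[i].round().tolist()) for i in range(1,n) if 20<st[i][4]<400])
E
```

```text
[ 0.3899  0.5607  0.0837 -1.5263  1.4901  5.4526] 0.039353162838588064
t 24.45 p [ 0.4913 -0.235   0.0609] F [-1.6  2.1  4.9] grip 0.132
step mm [-0.   0.3  0.4] rot [-0.0011 -0.0002 -0.1687]
tool_rot: [-3.089, 0.568, -0.0]
ft_force: [-2.0, 2.0, 5.1]
[ 0.4872  0.5601  0.3076 -2.127   1.9432  5.5034] 0.0399800220708577
t 25.15 p [ 0.4914 -0.2348  0.0609] F [-1.7  1.6  5.4] grip 0.133
step mm [0.  0.5 0.4] rot [-0.0011 -0.     -0.2478]
[334, 42, 108, 44, 1418] ((386.7671203613281, 66.2378158569336), (18.755115509033203, 111.3086929321289), 73.0091781616211)
[93, 111, 101, 39, 1302] ((141.84317016601562, 130.1297607421875), (15.410419464111328, 103.57962799072266), 75.17352294921875)
[248, 224, 134, 118, 8440] ((317.6846008300781, 289.57513427734375), (107.61090087890625, 119.09927368164062), 76.60750579833984)
[264, 325, 13, 76, 528] ((269.8220520019531, 362.5071716308594), (11.397186279296875, 75.09257507324219), 1.2730300426483154)
[362, 325, 13, 75, 566] ((368.6451721191406, 362.0157470703125), (74.19341278076172, 11.322154998779297), 87.45519256591797)
[67, 415, 473, 28, 10423] ((303.0, 428.5), (472.0, 27.0), 0.0)
[([346, 235, 13, 13, 139], [352.0, 241.0]), ([259, 256, 13, 12, 132], [265.0, 261.0])]
```

The moment rose from 0.084 N m, which is about the spring at the stop, to 0.31 N m. So the plug is against its stop. I'll hold briefly, check that it's stable and that the stub and other key haven't moved, then hand in.

```bash
python3 -m creep '[[[0,0,0,0,0,0,0],[0,0,0,0,0,0,0],[0,0,0,0,0,0,0],[0,0,0,0,0,0,0],[0,0,0,0,0,0,0]]]' >/dev/null
python3 tq.py
python3 - <<'E'
from h import *
s=ctrl.get_image("side");print([b for b in yellow(s) if b[1][0]<375 and 195<b[1][1]<280])
o=cv2.imread('pics/side0.png').astype(int);d=np.abs(s[...,::-1].astype(int)-o).sum(2)
for n,(x,y) in dict(keyL=(235,215),cupA=(302,210),cupB=(291,293),jar=(244,200),saucers=(437,272),candle=(503,325),bowlrim=(320,250),keyL_bit=(238,228)).items():print(n,round(d[y-8:y+8,x-8:x+8].mean(),1),end='; ')
E
```

```text
[ 0.4695  0.5508  0.2861 -1.4747  1.7536  5.6401] 0.020043773488483692
t 26.1 p [ 0.4914 -0.2348  0.0609] F [-0.8  1.3  5.1] grip 0.13
step mm [0.  0.5 0.4] rot [-0.0012 -0.0001 -0.2477]
[([340, 201, 37, 37, 791], [359.2, 218.5])]
keyL 32.4; cupA 35.6; cupB 60.1; jar 33.7; saucers 45.3; candle 38.5; bowlrim 25.1; keyL_bit 38.4;
```

```bash
python3 - <<'E'
from h import *
s=cv2.cvtColor(ctrl.get_image("side"),cv2.COLOR_RGB2GRAY);o=cv2.imread('pics/side0.png',0)
for n,(x,y) in dict(keyL=(235,216),cupA=(302,210),cupB=(291,293),jar=(244,200),saucers=(437,272),candle=(503,325),bowl=(342,252)).items():
    t=o[y-16:y+16,x-16:x+16];r=cv2.matchTemplate(s[y-28:y+28,x-28:x+28],t,cv2.TM_CCOEFF_NORMED);_,v,_,l=cv2.minMaxLoc(r);print(n,round(v,2),(l[0]-12,l[1]-12))
im=ctrl.get_image("side");h=cv2.cvtColor(im,cv2.COLOR_RGB2HSV);m=cv2.inRange(h,(17,110,60),(34,255,255))
n,l,st,c=cv2.connectedComponentsWithStats(m);print([(st[i].tolist()) for i in range(1,n) if st[i][4]>15 and st[i][0]<420 and 195<st[i][1]<330])
E
```

```text
keyL 0.97 (0, 0)
cupA 1.0 (0, 0)
cupB 0.35 (-1, 0)
jar 1.0 (0, 0)
saucers 0.86 (-3, -5)
candle 1.0 (0, 0)
bowl 0.51 (1, 0)
[[339, 201, 38, 37, 838], [230, 208, 11, 14, 90], [415, 218, 12, 21, 156], [340, 245, 12, 14, 95], [369, 262, 24, 26, 59], [370, 273, 7, 7, 19], [404, 273, 9, 8, 30], [383, 289, 8, 7, 23], [370, 302, 36, 24, 315]]
```

```bash
python3 - <<'E'
from h import *
o=cv2.imread('pics/side0.png',0);s=cv2.cvtColor(ctrl.get_image("side"),cv2.COLOR_RGB2GRAY)
cv2.imwrite('pics/s14.png',s);e=lambda i:cv2.Canny(i,60,150)
for f,g in(('s9',cv2.imread('pics/s9.png',0)),('s11',cv2.imread('pics/s11.png',0)),('now',s)):
  for n,(x,y) in dict(cupB=(291,293),cupBhandle=(308,287),saucerR=(455,278)).items():
    r=cv2.matchTemplate(g[y-26:y+26,x-26:x+26],o[y-14:y+14,x-14:x+14],cv2.TM_CCOEFF_NORMED);_,v,_,l=cv2.minMaxLoc(r);print(f,n,round(v,2),(l[0]-12,l[1]-12),g[y-14:y+14,x-14:x+14].mean().round(),o[y-14:y+14,x-14:x+14].mean().round())
E
```

```text
s9 cupB 0.99 (0, 0) 139.0 135.0
s9 cupBhandle 1.0 (0, 0) 153.0 148.0
s9 saucerR 0.99 (0, 0) 176.0 171.0
s11 cupB 0.3 (-1, 0) 116.0 135.0
s11 cupBhandle 0.5 (0, -1) 134.0 148.0
s11 saucerR 0.99 (0, 0) 186.0 171.0
now cupB 0.38 (-6, 0) 121.0 135.0
now cupBhandle 0.43 (0, -1) 127.0 148.0
now saucerR 0.99 (0, 0) 186.0 171.0
```

```bash
python3 - <<'E'
from h import *
def m(f):
    h=cv2.cvtColor(f,cv2.COLOR_BGR2HSV)[255:330,260:330];k=cv2.inRange(h,(60,20,15),(110,255,255));ys,xs=np.nonzero(k);return k.sum()//255,xs.min()+260,xs.max()+260,ys.min()+255,ys.max()+255,xs.mean().round(1),ys.mean().round(1)
print(m(cv2.imread('pics/side0.png')),m(cv2.imread('pics/s9.png')),m(ctrl.get_image("side")[...,::-1]))
E
```

```text
(np.uint64(1134), np.int64(275), np.int64(315), np.int64(273), np.int64(312), np.float64(31.1), np.float64(36.6)) (np.uint64(1134), np.int64(275), np.int64(315), np.int64(273), np.int64(312), np.float64(31.1), np.float64(36.6)) (np.uint64(1122), np.int64(275), np.int64(315), np.int64(273), np.int64(312), np.float64(31.1), np.float64(36.7))
```

cup_b hasn't moved; it was only in the arm's shadow. Handing in.

```bash
python3 -c "
from bench import ctrl
print(ctrl.get_state()['time']);ctrl.close_job()"
```

```text
26.35
the job is handed in; nothing more can be done
```

I put the snapped key (the middle one) in the bowl, then took the right-hand whole key and pushed it home in the chest lock. I wiggled it past the pins and turned it clockwise until the plug reached its stop. The job was handed in at 26.35 s, still gripping the key and holding it turned.

**Last checks**
- **Key home:** the shoulder met the plate at TCP reading 0.0609, where 0.061 was expected.
- **Key turned:** the tool had turned about 1.82 rad. The moment was 0.084 N m, matching the spring near the stop, and rose to about 0.3 N m with the last 0.08 rad. It stayed there with a steady pose and grip over the next second. I inferred the plug angle from that; I did not see it directly.
- **Other things:** the stub is in the bowl and the other whole key is still in the rack. The mugs, jar, saucers and candlestick have not shifted in the side picture. The arm's shadow hid cup_b at first, but a colour check cleared it. The bowl's own check was inconclusive, because the stub now lies inside it.

**What disagreed or failed**
- **Fingertips:** in the images they stood about 36 mm above the reported TCP. The first two grasps therefore closed on nothing, without disturbing the key.
- **Key off-centre:** the whole key sat about 4 mm off the tool axis. Midway through the turn this gave about 10 N of side force, until I moved the tool along an arc.
- **Wrist camera:** it was about 6 px off at the chest, so I lined the key up by its offset from the hole.

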